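# Tare the conservation bench scale through its shuttered well

### The arm

A 7-joint arm with a two-finger parallel gripper is mounted at the origin on the work surface. World frame = base frame: x ahead of the robot, y to its left, z up, the work surface at z = 0. Lengths are in m, angles in rad, forces in N, time in s.
With the tool pointing down it reaches from about 0.425 to 0.875 m from the base axis. Payload 4.7 kg.
Tool frame: the origin (TCP) lies midway between the tips of the shut fingers; the grasp point (between the pads) lies 19 mm behind it; z points along the fingers, y is the line along which they close (so a half turn about z gives the same grasp; the last joint's range is limited). The gripper opens to 85 mm and grips with 20 to 120 N. Pads are 22 mm wide; open, the fingers measure 114 mm over their backs; the gripper's body (76 mm by 85 mm) begins 54 mm behind the grasp point. The pads swing forward as they close: fully open they stand 13 mm farther back than shut.
Start: joints at [1.188, 0.321, -0.07, 1.45, 0.023, 1.371, -0.057], TCP at [0.251, -0.6, 0.231] pointing down, gripper open.
Joint ranges: [-2.86, 2.86], [-0.3, 2.09], [-1.38, 1.24], [0.06, 2.45], [-1.56, 4.7], [0.09, 2.05], [-2.69, 2.69]. Speed limits (rad/s): [2.57, 2.57, 3.14, 3.14, 3.14, 3.14, 3.14].

### API

Orientations are given as [roll, pitch, yaw] about the fixed x, y, z axes, in that order (R = Rz(yaw) Ry(pitch) Rx(roll)).
In Python, from bench import telemetry, viewer, finish_job gives the robot as it stands.
- The arm moves only by the tool drive_tool, never from a script. Its argument "commands" is a list of rows, each an object of numbers: "dx", "dy", "dz": the shift along the world's x, y, z in cm; "spin": the turn about the world's z in rad; "fingers": the closure, from -1 (fully open) to 1 (shut), so that 0 is half open. A call has 1 to 20 rows; each row shifts and turns the commanded pose from where the row before left it; what a row does not reach is not made up. A row lasts 1/10 s, in which the tool goes at most 50 mm and 8.59 degrees, less where a joint would pass 70% of its speed; a pose out of reach is approached as far as the arm can. A call is refused whole if a number of a shift passes 5 or a number of a turn 0.15, either way. A call with a gripper value outside its range is refused whole. The fingers move at their own pace and stop on an object; "squeeze" is the grip in N (left out, the last holds). Time passes only in rows, so rows that do not move let the fingers close. It gives the time, the measured TCP pose, the force, the opening and the grip force at its end, in the units of the state.
- telemetry.state(): the state, without advancing time (a new reading comes with each control period).
- viewer.get_image(name): name is "scene" or "top"; returns the picture (400x640x3 uint8, red, green, blue); there is no depth.
- viewer.camera_params(name): a dict with "K" (3x3 intrinsics, pixels), "k1" (the pictures are not rectified: a ray, as slopes to the right and down, at radius r is drawn at 1 + k1 r^2 times it, then the intrinsics apply), "R" (3x3) and "t" (3): a world point X has camera coordinates R X + t. Camera axes: x right, y down, z forward; pixel columns grow to the right and rows downward; lengths in m; the calibration is good to about 2 mm. A picture is of the moment at which its call begins. camera_params takes no time and is no camera call.
- finish_job(): hands the job in; it is judged then, once.
The state is a dict: "clock": time; "qpos": joint angles; "qvel": joint speeds; "joint_efforts": joint torques, N m; "position": TCP position; "ee_rot": TCP orientation; "force": force on the tool from outside, world axes, zero at the start; "wrist_torque": the same for the moment, N m; "opening": finger opening in m; "finger_force": force on a finger pad.
Only numpy, scipy, OpenCV 4.12 (cv2) and the standard library are available. Lean on these libraries where they do the work, as an engineer would, in place of code of your own. Each camera call takes 0.05 s, during which the arm holds its last target. There are 200 camera calls.

### The job

Zero the bench scale with its empty glass bowl in place: with the fingertips, push the small shutter fully open by its yellow fin, reach down into the well it uncovers and press the sunken orange tare key all the way down, keep it down for two seconds and let it come up, then push the shutter fully closed again. Only touch and push: do not lift or pick up anything or shove the scale along the bench, and leave the bowl on the pan and the things lying around undisturbed.

Things in the scene. Friction and masses are not known exactly. Their poses are not given: they have to be found in the camera images.
- scale: Bench scale standing loose on the bench (about 4 kg, rubber feet): 280 mm along its x, 220 mm along its y. Origin at the centre of its underside, z up, +x from the console side towards the pan side. Console: grey block over local x -140 to -40 mm, full width, its flat top 60 mm above the bench, carrying a small dark display at the -y end and the shuttered well at the +y side. Round steel pan of 156 mm diameter centred at local (50, 0) mm, its top 64 mm above the bench.
- well (a point): Centre of the mouth of the round well in the console top, 60 mm above the bench, at local (-90, 45) mm on the scale. The well is 44 mm in diameter with straight upright walls, 30 mm deep, and lies under the shutter when that is closed.
- key_top (a point): Centre of the flat top of the orange tare key, a round cap of 32 mm diameter standing in the middle of the well. At rest its top is 18 mm below the mouth (42 mm above the bench); it moves straight down.
- tare_key (a joint): How far the tare key is pressed, m: 0 at rest, 0.006 fully down. It is sprung: about 2 N starts it moving, 5 N holds it fully down; it comes back up by itself.
- shutter (a joint): How far the shutter is open, m: 0 fully closed over the well, 0.052 fully open against its stop. It slides along the scale's y axis, opening towards the scale's -y, with about 1.5 N of friction, and stays where it is left. It may start slightly ajar. The whole mouth is uncovered from about 0.046 on.
- fin (a point): Centre of the yellow fin that stands up from the black shutter plate, to be pushed sideways. The plate is 48 x 48 mm, its top 64 mm above the bench, running between two low rails (tops 65 mm above the bench); the fin is 26 mm long along the scale's x, 6 mm thick along its y and stands from 64 to 80 mm above the bench; this point is 72 mm above the bench. The fin is 12 mm off the plate's centre towards the scale's -y, so with the shutter shut it stands at local (-90, 33) mm.
- bowl: Clear glass bowl, 100 mm across the rim, 40 mm high, standing on the scale's pan, rim about 104 mm above the bench; origin at the centre of its underside. Stays there.
- eraser: White block eraser, 45 x 28 x 18 mm, on the bench beside the scale, origin under its centre. Not to be disturbed.
- brush: Flat brush with a handle, 190 mm long, lying on the bench beside the scale, origin under it. Not to be disturbed.
- spatula: Broad flat-bladed metal spatula with a wooden handle, 200 mm long, lying on the bench, origin under it. Not to be disturbed.
- folder_bone: Ivory-coloured bone folder, 150 x 22 x 6 mm, lying on the bench, origin under its centre. Not to be disturbed.
- mouse: Black computer mouse, 105 x 60 x 31 mm, on the bench, origin under its centre. Not to be disturbed.
- paperweight: Brass cylinder, 52 mm diameter, 34 mm high, standing on the bench, origin under its centre. Not to be disturbed.

How it is judged:
By the outcome, as a careful person would: the job done as asked, in the order asked, and still so for the second after the job is handed in, with the robot touching nothing.
It also fails if it takes over 54 s, if anything falls off the work surface, if the arm or the gripper's body presses on something with over 40 N, if the wrist force passes 120 N, or if a joint passes its speed limit or range.

## Working session

There is one attempt and no reset: what is moved stays moved. The work goes in short steps, Python scripts to look and compute and a tool call to move; the robot and the scene stay as the last step left them, time stands still between calls to the robot, and variables do not carry over. Pictures are saved under pics/ and viewed, at most 10 in all, crops included, and the job is handed in when it is done.

Besides the shell and the picture viewer there is one more tool, called after "Request:" as a command line: name --argument value ..., lists and objects as JSON in quotes. drive_tool: Moves the arm, as the interface text tells. Its arguments: {"type":"object","properties":{"commands":{"type":"array","items":{"type":"object","properties":{"dx":{"type":"number"},"dy":{"type":"number"},"dz":{"type":"number"},"spin":{"type":"number"},"fingers":{"type":"number"}}}},"squeeze":{"type":"number"}},"required":["commands"]}

```bash
mkdir -p pics; cat > h.py <<'E'
import numpy as np, cv2
from bench import telemetry, viewer, finish_job
def save(n,f,crop=None,s=1):
    im=viewer.get_image(n)[:,:,::-1].copy(); cv2.imwrite('pics/raw_'+f,im)
    if crop: x0,y0,x1,y1=crop; im=im[y0:y1,x0:x1]
    cv2.imwrite('pics/'+f,cv2.resize(im,None,fx=s,fy=s,interpolation=cv2.INTER_CUBIC))
def ray(n,u,v):
    p=viewer.camera_params(n);K=np.array(p['K']);R=np.array(p['R']);t=np.array(p['t'])
    d=np.linalg.solve(K,[u,v,1])[:2];q=d.copy()
    for _ in range(20): q=d/(1+p['k1']*(q@q))
    return -R.T@t, R.T@np.array([*q,1])
def at(n,u,v,z):
    c,d=ray(n,u,v); return c+d*(z-c[2])/d[2]
def proj(n,X):
    p=viewer.camera_params(n);x=np.array(p['R'])@X+np.array(p['t']);q=x[:2]/x[2];q=q*(1+p['k1']*(q@q))
    return (np.array(p['K'])@[*q,1])[:2]
def tri(a,b):
    (c1,d1),(c2,d2)=ray(*a),ray(*b)
    s=np.linalg.lstsq(np.c_[d1,-d2],c2-c1,rcond=None)[0]
    P,Q=c1+d1*s[0],c2+d2*s[1]; return (P+Q)/2,np.linalg.norm(P-Q)
E
python3 - <<'E'
from h import *
save('top','t0.png',None,1.25);save('scene','s0.png',None,1.25)
for n in('top','scene'):
    p=viewer.camera_params(n);print(n,p['K'][0],p['k1'],ray(n,320,200))
print(telemetry.state())
E
```

```text
top [455.77786255   0.         320.70735963] -0.03311629502276833 (array([ 0.34643846, -0.02449884,  1.31814617]), array([ 0.12930208,  0.00462265, -0.99162456]))
scene [516.03144938   0.         326.53339231] -0.06894409207030318 (array([1.66276298, 0.49110358, 0.9215228 ]), array([-0.73638182, -0.34936461, -0.57996238]))
{'clock': 0.1, 'qpos': array([ 1.18810472,  0.32178689, -0.07010312,  1.45157184,  0.02259225,
        1.37080886, -0.05689887]), 'qvel': array([-1.52477077e-03, -1.20535313e-03,  3.19345859e-04, -3.25487186e-03,
       -1.17936308e-03,  6.64639693e-05, -4.46224557e-04]), 'joint_efforts': array([-2.52405107e-04, -4.94878185e+01, -3.84073276e-01, -3.15209913e+01,
        1.30339790e-02,  7.43106444e-03, -4.26308418e-05]), 'position': array([ 0.25097737, -0.59905586,  0.23029887]), 'ee_rot': array([-3.13980675e+00,  8.08941940e-05,  3.96836992e-01]), 'force': array([-0.01089522, -0.43410316, -0.10551972]), 'wrist_torque': array([ 0.00402959, -0.05061929,  0.03107838]), 'finger_force': 0.0, 'opening': 0.08533534114764947}
```

View pics/t0.png

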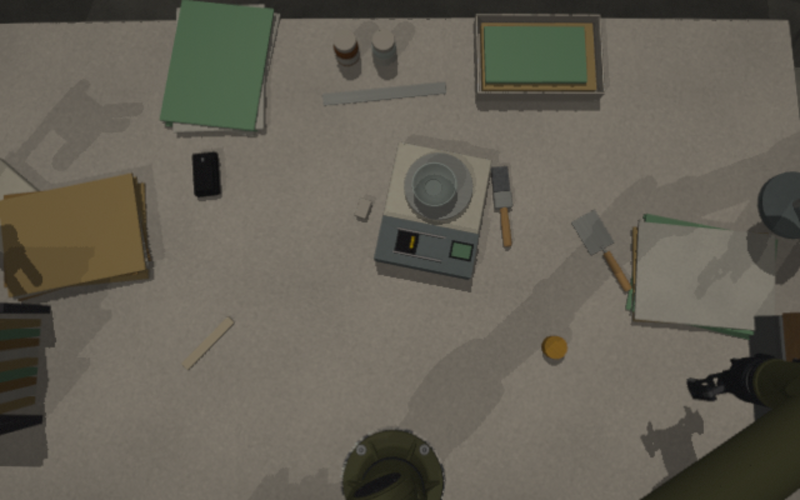

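View pics/s0.png

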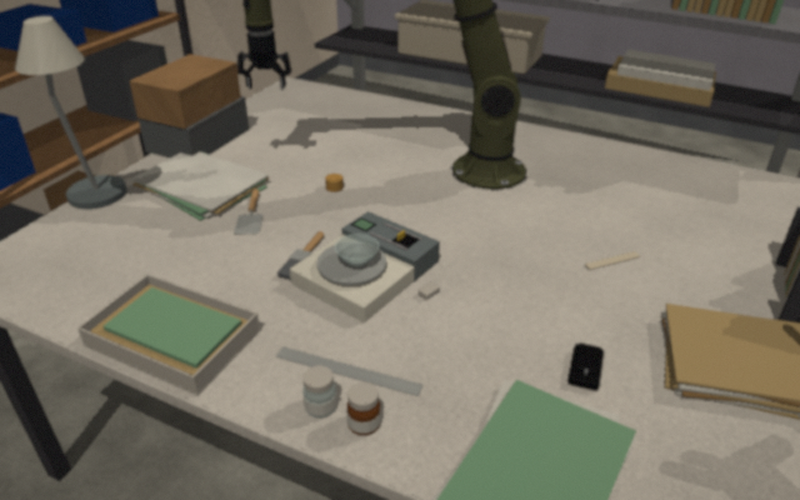

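The top view shows the scale at about (435,215) in the 1.25x picture, console towards the robot, shutter at (408,242) and fin at about (412,242). In the scene view the fin is at about (401,236). I'll look closer at both.

```bash
python3 - <<'E'
import cv2,numpy as np
a=cv2.imread('pics/raw_t0.png')[105:245,285:415]; b=cv2.imread('pics/raw_s0.png')[160:260,215:365]
a=cv2.resize(a,None,fx=3.6,fy=3.6,interpolation=2);b=cv2.resize(b,None,fx=3,fy=3,interpolation=2)
c=np.zeros((504,930,3),np.uint8);c=np.zeros((504,468+4+0,3),np.uint8)
cv2.imwrite('pics/t0c.png',np.clip(a*1.6,0,255).astype('uint8'))
for n in('t0','s0'):
    im=cv2.imread(f'pics/raw_{n}.png');h=cv2.cvtColor(im,cv2.COLOR_BGR2HSV)
    m=cv2.inRange(h,(15,130,70),(35,255,255)); k,l,s,ce=cv2.connectedComponentsWithStats(m)
    print(n,[(s[i].tolist(),ce[i].round(1).tolist()) for i in range(1,k) if 5<s[i][4]<200])
E
```

```text
t0 [([4, 155, 19, 4, 34], [11.4, 156.4]), ([401, 167, 7, 29, 121], [404.2, 181.3]), ([328, 189, 4, 9, 23], [329.3, 193.0]), ([484, 202, 20, 30, 127], [494.3, 217.9])]
s0 [([539, 0, 5, 6, 16], [540.6, 2.3]), ([562, 0, 5, 10, 21], [564.5, 4.2]), ([586, 0, 7, 13, 45], [588.8, 6.0]), ([610, 0, 9, 17, 66], [614.1, 7.6]), ([126, 11, 11, 8, 30], [131.0, 14.7]), ([137, 11, 5, 5, 8], [138.5, 13.0]), ([93, 17, 27, 14, 65], [105.3, 24.4]), ([118, 16, 8, 7, 16], [121.7, 19.2]), ([70, 27, 22, 11, 85], [80.3, 31.9]), ([63, 37, 5, 3, 10], [65.2, 37.9]), ([0, 53, 13, 13, 54], [4.5, 59.9]), ([176, 52, 8, 6, 15], [179.5, 54.3]), ([147, 60, 30, 29, 132], [162.1, 75.6]), ([119, 65, 4, 4, 7], [120.6, 66.1]), ([114, 71, 4, 5, 7], [115.4, 72.9]), ([126, 70, 12, 9, 30], [130.6, 74.9]), ([118, 73, 5, 5, 7], [120.1, 75.4]), ([169, 72, 8, 5, 15], [172.1, 73.5]), ([182, 75, 4, 3, 6], [183.7, 76.0]), ([108, 77, 11, 16, 42], [114.0, 83.0]), ([121, 79, 5, 3, 6], [123.2, 80.0]), ([142, 79, 4, 3, 7], [143.4, 79.9]), ([168, 78, 5, 3, 7], [170.1, 78.4]), ([129, 80, 6, 5, 12], [131.8, 81.3]), ([134, 80, 6, 11, 22], [137.0, 85.6]), ([142, 83, 7, 5, 14], [145.1, 84.7]), ([129, 87, 4, 5, 7], [130.9, 88.6]), ([161, 87, 5, 5, 8], [163.5, 89.4]), ([119, 88, 5, 3, 8], [120.9, 89.1]), ([142, 88, 7, 4, 11], [145.1, 89.6]), ([122, 91, 3, 5, 6], [123.2, 92.8]), ([133, 94, 5, 4, 8], [135.2, 95.6]), ([140, 97, 7, 3, 11], [142.5, 98.1]), ([26, 117, 15, 14, 71], [32.6, 123.4]), ([57, 121, 5, 9, 15], [58.7, 125.5]), ([261, 140, 13, 13, 136], [267.0, 145.6]), ([8, 149, 5, 7, 11], [10.0, 151.7]), ([0, 152, 10, 8, 30], [3.7, 155.8]), ([318, 185, 6, 7, 28], [320.4, 188.0]), ([549, 314, 7, 3, 9], [552.1, 314.9]), ([558, 316, 6, 2, 7], [560.9, 316.1]), ([627, 321, 9, 3, 11], [630.7, 321.8])]
```

View pics/t0c.png

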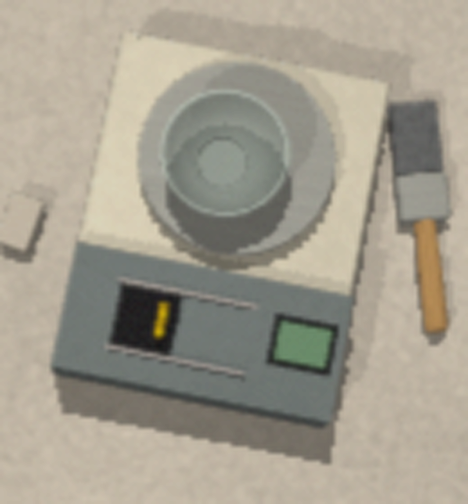

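The crop shows the console top's corners at (52,370), (328,423), (352,295), (78,242), the plate at (112..180, 285..350) and the fin at (162,320).

```bash
python3 - <<'E'
from h import *
from scipy.optimize import least_squares
C=np.array([(52,370),(328,423),(352,295),(78,242)])/3.6+[285,105]
P=np.array([at('top',u,v,.06)[:2] for u,v in C])
L=np.array([(-140,110),(-140,-110),(-40,-110),(-40,110)])/1e3
f=lambda q:((L@np.array([[np.cos(q[2]),np.sin(q[2])],[-np.sin(q[2]),np.cos(q[2])]])+q[:2])-P)
r=least_squares(lambda q:f(q).ravel(),[.6,0,0]);q=r.x;print(q,(f(q)*1e3).round(1).tolist())
ft=at('top',329.5,193.3,.075);print('fin top',ft, 'tri',tri(('top',329.5,193.3),('scene',320.4,188)))
c,s=np.cos(q[2]),np.sin(q[2]);R=np.array([[c,-s],[s,c]])
print('fin local',R.T@(ft[:2]-q[:2]))
for n,l in dict(fin=(-90,33),well=(-90,45),open=(-90,-19),bowl=(50,0)).items():print(n,R@(np.array(l)/1e3)+q[:2])
# brush, eraser
for n,(u,v) in dict(er=(20,225),brush_t=(415,100),brush_e=(433,330)).items():print(n,at('top',u/3.6+285,v/3.6+105,.01)[:2])
# plate edges along y
for u,v in[(115,315),(179,322)]:
    print('plate',R.T@(at('top',u/3.6+285,v/3.6+105,.064)[:2]-q[:2]))
E
```

```text
[ 0.60630535 -0.09523173 -0.19628757] [[1.6, 1.4], [0.3, -2.2], [-1.1, -1.1], [-0.7, 1.8]]
fin top [ 0.52707506 -0.04493253  0.075     ] tri (array([ 0.52784752, -0.04558218,  0.07141812]), np.float64(0.0012812795228518746))
fin local [-0.08751869  0.03388108]
fin [ 0.52446956 -0.04531276]
well [ 0.52680991 -0.03354319]
open [ 0.51432802 -0.09631422]
bowl [ 0.65534522 -0.10498321]
er [0.61313545 0.06747345]
brush_t [ 0.71673845 -0.25633652]
brush_e [ 0.52596045 -0.26562136]
plate [-0.09040794  0.06871216]
plate [-0.08628667  0.01916127]
```

Fit residuals are about 2 mm, and the fin triangulates to z = 71 mm at local (-88, 34), so the shutter is essentially shut. I'll move above the start side with the fingers shut.

Request:
drive_tool --commands '[{"dx": 1.56,"dy": 3.25,"dz": -0.2,"spin": -0.1,"fingers": 1},{"dx": 1.56,"dy": 3.25,"dz": -0.2,"spin": -0.1,"fingers": 1},{"dx": 1.56,"dy": 3.25,"dz": -0.2,"spin": -0.1,"fingers": 1},{"dx": 1.56,"dy": 3.25,"dz": -0.2,"spin": -0.1,"fingers": 1},{"dx": 1.56,"dy": 3.25,"dz": -0.2,"spin": -0.1,"fingers": 1},{"dx": 1.56,"dy": 3.25,"dz": -0.2,"spin": -0.093,"fingers": 1},{"dx": 1.56,"dy": 3.25,"dz": -0.2,"fingers": 1},{"dx": 1.56,"dy": 3.25,"dz": -0.2,"fingers": 1},{"dx": 1.56,"dy": 3.25,"dz": -0.2,"fingers": 1},{"dx": 1.56,"dy": 3.25,"dz": -0.2,"fingers": 1},{"dx": 1.56,"dy": 3.25,"dz": -0.2,"fingers": 1},{"dx": 1.56,"dy": 3.25,"dz": -0.2,"fingers": 1},{"dx": 1.56,"dy": 3.25,"dz": -0.2,"fingers": 1},{"dx": 1.56,"dy": 3.25,"dz": -0.2,"fingers": 1},{"dx": 1.56,"dy": 3.25,"dz": -0.2,"fingers": 1},{"dx": 1.56,"dy": 3.25,"dz": -0.2,"fingers": 1},{"dx": 1.56,"dy": 3.25,"dz": -0.2,"fingers": 1},{"dx": 1.56,"dy": 3.25,"dz": -0.2,"fingers": 1}]'

```text
schema error: expected keys dx, dy, dz, spin, fingers
```

Request:
drive_tool --commands '[{"fingers": 1},{"fingers": 1},{"fingers": 1}]'

```text
schema error: expected keys dx, dy, dz, spin, fingers
```

Request:
drive_tool --commands '[{"dx": 1.56,"dy": 3.25,"dz": -0.2,"spin": -0.1,"fingers": 1},{"dx": 1.56,"dy": 3.25,"dz": -0.2,"spin": -0.1,"fingers": 1},{"dx": 1.56,"dy": 3.25,"dz": -0.2,"spin": -0.1,"fingers": 1},{"dx": 1.56,"dy": 3.25,"dz": -0.2,"spin": -0.1,"fingers": 1},{"dx": 1.56,"dy": 3.25,"dz": -0.2,"spin": -0.1,"fingers": 1},{"dx": 1.56,"dy": 3.25,"dz": -0.2,"spin": -0.093,"fingers": 1},{"dx": 1.56,"dy": 3.25,"dz": -0.2,"spin": 0,"fingers": 1},{"dx": 1.56,"dy": 3.25,"dz": -0.2,"spin": 0,"fingers": 1},{"dx": 1.56,"dy": 3.25,"dz": -0.2,"spin": 0,"fingers": 1},{"dx": 1.56,"dy": 3.25,"dz": -0.2,"spin": 0,"fingers": 1},{"dx": 1.56,"dy": 3.25,"dz": -0.2,"spin": 0,"fingers": 1},{"dx": 1.56,"dy": 3.25,"dz": -0.2,"spin": 0,"fingers": 1},{"dx": 1.56,"dy": 3.25,"dz": -0.2,"spin": 0,"fingers": 1},{"dx": 1.56,"dy": 3.25,"dz": -0.2,"spin": 0,"fingers": 1},{"dx": 1.56,"dy": 3.25,"dz": -0.2,"spin": 0,"fingers": 1},{"dx": 1.56,"dy": 3.25,"dz": -0.2,"spin": 0,"fingers": 1},{"dx": 1.56,"dy": 3.25,"dz": -0.2,"spin": 0,"fingers": 1},{"dx": 1.56,"dy": 3.25,"dz": -0.2,"spin": 0,"fingers": 1},{"dx": 0,"dy": 0,"dz": 0,"spin": 0,"fingers": 1},{"dx": 0,"dy": 0,"dz": 0,"spin": 0,"fingers": 1}]'

```text
clock: 2.1
position: [0.5317, -0.0137, 0.1948]
ee_rot: [3.141, 0.001, -0.194]
force: [0.8, -1.0, -0.7]
opening: -0.0004
finger_force: 0.0
```

Request:
drive_tool --commands '[{"dx": 0,"dy": 0,"dz": -2,"spin": 0,"fingers": 1},{"dx": 0,"dy": 0,"dz": -2,"spin": 0,"fingers": 1},{"dx": 0,"dy": 0,"dz": -2,"spin": 0,"fingers": 1},{"dx": 0,"dy": 0,"dz": -2,"spin": 0,"fingers": 1},{"dx": 0,"dy": 0,"dz": -1.5,"spin": 0,"fingers": 1},{"dx": 0,"dy": 0,"dz": 0,"spin": 0,"fingers": 1},{"dx": 0,"dy": 0,"dz": 0,"spin": 0,"fingers": 1}]'

```text
clock: 2.8
position: [0.532, -0.0152, 0.1006]
ee_rot: [3.141, 0.0, -0.197]
force: [0.5, -0.5, 0.5]
opening: 0.0
finger_force: 0.0
```

```bash
python3 - <<'E'
from h import *
save('scene','s1.png',(270,130,400,240),5)
print(telemetry.state()['force'],telemetry.state()['wrist_torque'])
E
```

```text
[ 0.36605093 -0.36711604  0.24535908] [-0.01115565 -0.02318168  0.00401265]
```

View pics/s1.png

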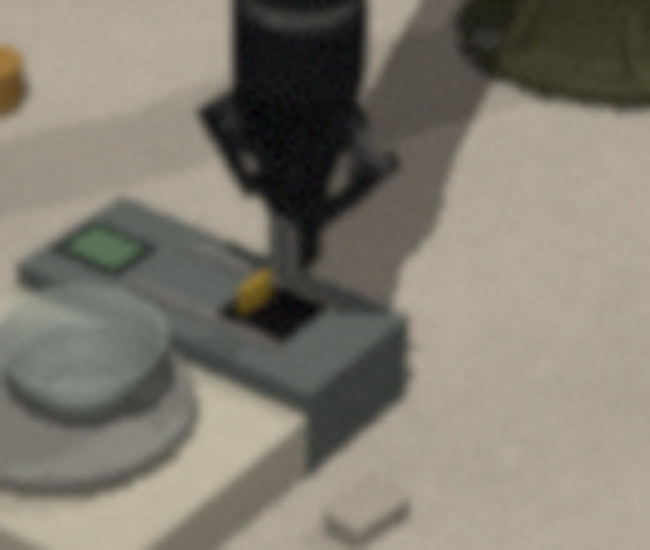

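The shut fingers stand on the +y side of the fin (fin at (255,290) in the crop), with the bowl well clear. Next I'll lower and push.

Request:
drive_tool --commands '[{"dx": 0,"dy": 0,"dz": -1,"spin": 0,"fingers": 1},{"dx": 0,"dy": 0,"dz": -1,"spin": 0,"fingers": 1},{"dx": 0,"dy": 0,"dz": -1,"spin": 0,"fingers": 1},{"dx": 0,"dy": 0,"dz": 0,"spin": 0,"fingers": 1},{"dx": -0.1,"dy": -0.49,"dz": 0,"spin": 0,"fingers": 1},{"dx": -0.1,"dy": -0.49,"dz": 0,"spin": 0,"fingers": 1},{"dx": -0.1,"dy": -0.49,"dz": 0,"spin": 0,"fingers": 1},{"dx": -0.1,"dy": -0.49,"dz": 0,"spin": 0,"fingers": 1},{"dx": -0.1,"dy": -0.49,"dz": 0,"spin": 0,"fingers": 1},{"dx": -0.1,"dy": -0.49,"dz": 0,"spin": 0,"fingers": 1}]'

```text
clock: 3.85
position: [0.5263, -0.0441, 0.0706]
ee_rot: [-3.141, -0.001, -0.196]
force: [0.8, 2.1, 0.6]
opening: -0.0002
finger_force: 0.9
```

Request:
drive_tool --commands '[{"dx": -0.08,"dy": -0.39,"dz": 0,"spin": 0,"fingers": 1},{"dx": -0.08,"dy": -0.39,"dz": 0,"spin": 0,"fingers": 1},{"dx": -0.08,"dy": -0.39,"dz": 0,"spin": 0,"fingers": 1},{"dx": -0.08,"dy": -0.39,"dz": 0,"spin": 0,"fingers": 1},{"dx": -0.08,"dy": -0.39,"dz": 0,"spin": 0,"fingers": 1},{"dx": -0.08,"dy": -0.39,"dz": 0,"spin": 0,"fingers": 1},{"dx": -0.08,"dy": -0.39,"dz": 0,"spin": 0,"fingers": 1},{"dx": -0.04,"dy": -0.2,"dz": 0,"spin": 0,"fingers": 1},{"dx": 0,"dy": 0,"dz": 0,"spin": 0,"fingers": 1}]'

```text
clock: 4.75
position: [0.5198, -0.0739, 0.0704]
ee_rot: [3.141, 0.0, -0.197]
force: [0.3, 0.2, 0.4]
opening: -0.0002
finger_force: 0.3
```

Request:
drive_tool --commands '[{"dx": -0.02,"dy": -0.1,"dz": 0,"spin": 0,"fingers": 1},{"dx": -0.02,"dy": -0.1,"dz": 0,"spin": 0,"fingers": 1},{"dx": 0,"dy": 0,"dz": 0,"spin": 0,"fingers": 1}]'

```text
clock: 5.05
position: [0.5194, -0.0752, 0.0702]
ee_rot: [3.142, 0.001, -0.196]
force: [1.6, 1.3, 2.1]
opening: -0.0
finger_force: 0.7
```

Request:
drive_tool --commands '[{"dx": -0.02,"dy": -0.1,"dz": 0,"spin": 0,"fingers": 1},{"dx": -0.02,"dy": -0.1,"dz": 0,"spin": 0,"fingers": 1},{"dx": 0,"dy": 0,"dz": 0,"spin": 0,"fingers": 1}]'

```text
clock: 5.35
position: [0.519, -0.0774, 0.0702]
ee_rot: [3.141, 0.0, -0.196]
force: [0.4, 1.2, 0.9]
opening: -0.0001
finger_force: 0.7
```

Request:
drive_tool --commands '[{"dx": -0.02,"dy": -0.1,"dz": 0,"spin": 0,"fingers": 1},{"dx": -0.01,"dy": -0.05,"dz": 0,"spin": 0,"fingers": 1},{"dx": 0,"dy": 0,"dz": 0,"spin": 0,"fingers": 1}]'

```text
clock: 5.65
position: [0.5187, -0.0788, 0.0702]
ee_rot: [3.141, 0.001, -0.196]
force: [0.5, 1.7, -0.2]
opening: 0.0003
finger_force: 0.7
```

Request:
drive_tool --commands '[{"dx": -0.02,"dy": -0.1,"dz": 0,"spin": 0,"fingers": 1},{"dx": -0.01,"dy": -0.05,"dz": 0,"spin": 0,"fingers": 1},{"dx": 0,"dy": 0,"dz": 0,"spin": 0,"fingers": 1}]'

```text
clock: 5.95
position: [0.5185, -0.0801, 0.0703]
ee_rot: [-3.142, 0.0, -0.196]
force: [0.3, 1.1, 0.8]
opening: -0.0003
finger_force: 0.9
```

Request:
drive_tool --commands '[{"dx": -0.02,"dy": -0.1,"dz": 0,"spin": 0,"fingers": 1},{"dx": -0.01,"dy": -0.05,"dz": 0,"spin": 0,"fingers": 1},{"dx": 0,"dy": 0,"dz": 0,"spin": 0,"fingers": 1}]'

```text
clock: 6.25
position: [0.5184, -0.0804, 0.0703]
ee_rot: [-3.14, 0.0, -0.195]
force: [1.4, 5.6, 0.5]
opening: 0.0002
finger_force: 2.4
```

Request:
drive_tool --commands '[{"dx": -0.02,"dy": -0.1,"dz": 0,"spin": 0,"fingers": 1},{"dx": 0,"dy": 0,"dz": 0,"spin": 0,"fingers": 1}]'

```text
clock: 6.45
position: [0.5184, -0.0805, 0.0703]
ee_rot: [-3.139, 0.0, -0.195]
force: [0.5, 5.8, -0.1]
opening: 0.0
finger_force: 3.1
```

Request:
drive_tool --commands '[{"dx": -0.02,"dy": -0.1,"dz": 0,"spin": 0,"fingers": 1},{"dx": 0,"dy": 0,"dz": 0,"spin": 0,"fingers": 1}]'

```text
clock: 6.65
position: [0.5183, -0.0806, 0.0703]
ee_rot: [-3.138, 0.0, -0.194]
force: [1.3, 8.2, 0.8]
opening: -0.0
finger_force: 3.9
```

The force is rising with no further motion, so the shutter is at its stop. The implied finger half-thickness of 13.5 mm is plausible. I'll back off, lift and look at the well.

Request:
drive_tool --commands '[{"dx": 0.1,"dy": 0.5,"dz": 0,"spin": 0,"fingers": 1},{"dx": 0.1,"dy": 0.5,"dz": 0,"spin": 0,"fingers": 1},{"dx": 0,"dy": 0,"dz": 2,"spin": 0,"fingers": 1},{"dx": 0,"dy": 0,"dz": 3,"spin": 0,"fingers": 1},{"dx": 0,"dy": 3,"dz": 3,"spin": 0,"fingers": 1},{"dx": 0,"dy": 4,"dz": 1,"spin": 0,"fingers": 1},{"dx": 0,"dy": 4,"dz": 0,"spin": 0,"fingers": 1},{"dx": 0,"dy": 4,"dz": 0,"spin": 0,"fingers": 1},{"dx": 0,"dy": 0,"dz": 0,"spin": 0,"fingers": 1},{"dx": 0,"dy": 0,"dz": 0,"spin": 0,"fingers": 1}]'

```text
clock: 7.65
position: [0.5198, 0.0764, 0.1603]
ee_rot: [3.14, -0.0, -0.194]
force: [0.0, -0.3, 0.6]
opening: -0.0001
finger_force: 0.0
```

```bash
python3 - <<'E'
from h import *
save('top','t1.png',(285,105,415,245),3.6);save('scene','s2.png')
im=cv2.imread('pics/t1.png');cv2.imwrite('pics/t1.png',np.clip(im*1.6,0,255).astype('uint8'))
h=cv2.cvtColor(cv2.imread('pics/raw_t1.png'),cv2.COLOR_BGR2HSV)[170:215,310:365]
for lo,hi in(((5,120,60),(17,255,255)),((18,120,60),(35,255,255))):
    k,l,s,ce=cv2.connectedComponentsWithStats(cv2.inRange(h,lo,hi));print([(s[i].tolist(),(ce[i]+[310,170]).round(1)) for i in range(1,k)])
E
```

```text
[([9, 19, 12, 12, 109], array([324.9, 194.3]))]
[([36, 23, 5, 10, 30], array([347.9, 197.1]))]
```

View pics/t1.png

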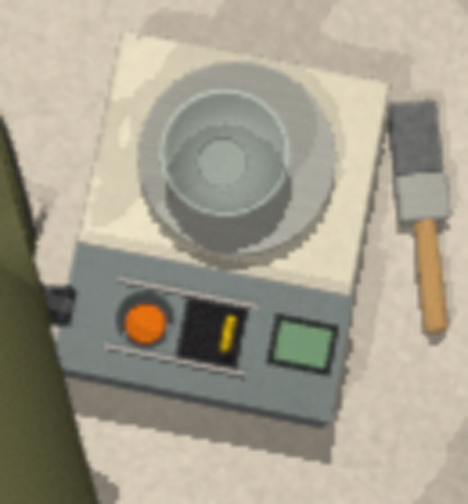

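The shutter is open. The orange key is at (145,323) in the crop (raw 324.9, 194.3) and the fin at (229,333). The scale has not moved: its corners are unchanged.

```bash
python3 - <<'E'
from h import *
k=at('top',324.9,194.3,.042);print('key',k,'fin',at('top',347.9,197.1,.076))
h=cv2.cvtColor(cv2.imread('pics/raw_s2.png'),cv2.COLOR_BGR2HSV)[170:215,300:365]
n,l,s,ce=cv2.connectedComponentsWithStats(cv2.inRange(h,(5,120,60),(17,255,255)))
for i in range(1,n):
  if s[i][4]>8:
    c=ce[i]+[300,170];print(s[i],c,tri(('top',324.9,194.3),('scene',*c)))
p=telemetry.state()['position'];print((k-p)*100)
E
```

```text
key [ 0.52905407 -0.03244976  0.042     ] fin [ 0.51620599 -0.09546785  0.076     ]
[22 25  5  3 12] [324.08333333 195.75      ] (array([ 0.52847496, -0.03303542,  0.04788047]), np.float64(0.0013482167593050272))
[  0.90727198 -10.67383076 -11.8086216 ]
```

The two views agree on the key at about (0.528, -0.033). I'll move above it.

Request:
drive_tool --commands '[{"dx": 0.2,"dy": -2.7,"dz": 0,"spin": 0,"fingers": 1},{"dx": 0.2,"dy": -2.7,"dz": 0,"spin": 0,"fingers": 1},{"dx": 0.2,"dy": -2.7,"dz": -1,"spin": 0,"fingers": 1},{"dx": 0.23,"dy": -2.6,"dz": -2,"spin": 0,"fingers": 1},{"dx": 0,"dy": 0,"dz": -2,"spin": 0,"fingers": 1},{"dx": 0,"dy": 0,"dz": -2,"spin": 0,"fingers": 1},{"dx": 0,"dy": 0,"dz": -1.5,"spin": 0,"fingers": 1},{"dx": 0,"dy": 0,"dz": 0,"spin": 0,"fingers": 1},{"dx": 0,"dy": 0,"dz": 0,"spin": 0,"fingers": 1},{"dx": 0,"dy": 0,"dz": 0,"spin": 0,"fingers": 1}]'

```text
clock: 8.75
position: [0.5291, -0.0309, 0.0764]
ee_rot: [3.142, -0.002, -0.196]
force: [-0.0, -0.0, -0.3]
opening: -0.0001
finger_force: 0.0
```

Request:
drive_tool --commands '[{"dx": -0.08,"dy": -0.18,"dz": 0,"spin": 0,"fingers": 1},{"dx": 0,"dy": 0,"dz": 0,"spin": 0,"fingers": 1},{"dx": 0,"dy": 0,"dz": -0.8,"spin": 0,"fingers": 1},{"dx": 0,"dy": 0,"dz": -0.8,"spin": 0,"fingers": 1},{"dx": 0,"dy": 0,"dz": -0.6,"spin": 0,"fingers": 1},{"dx": 0,"dy": 0,"dz": -0.6,"spin": 0,"fingers": 1},{"dx": 0,"dy": 0,"dz": -0.3,"spin": 0,"fingers": 1},{"dx": 0,"dy": 0,"dz": 0,"spin": 0,"fingers": 1}]'

```text
clock: 9.55
position: [0.5269, -0.0324, 0.0436]
ee_rot: [-3.142, 0.001, -0.196]
force: [0.4, 0.1, 0.1]
opening: -0.0
finger_force: 0.0
```

Request:
drive_tool --commands '[{"dx": 0,"dy": 0,"dz": -0.2,"spin": 0,"fingers": 1},{"dx": 0,"dy": 0,"dz": -0.2,"spin": 0,"fingers": 1},{"dx": 0,"dy": 0,"dz": -0.2,"spin": 0,"fingers": 1},{"dx": 0,"dy": 0,"dz": -0.2,"spin": 0,"fingers": 1},{"dx": 0,"dy": 0,"dz": 0,"spin": 0,"fingers": 1}]'

```text
clock: 10.05
position: [0.5278, -0.0325, 0.0366]
ee_rot: [3.142, -0.001, -0.196]
force: [-1.2, 0.2, 5.1]
opening: -0.0005
finger_force: 2.3
```

Request:
drive_tool --commands '[{"dx": 0,"dy": 0,"dz": -0.1,"spin": 0,"fingers": 1},{"dx": 0,"dy": 0,"dz": -0.1,"spin": 0,"fingers": 1},{"dx": 0,"dy": 0,"dz": 0,"spin": 0,"fingers": 1}]'

```text
clock: 10.35
position: [0.5278, -0.0325, 0.036]
ee_rot: [3.141, -0.0, -0.196]
force: [-5.0, -0.1, 15.0]
opening: -0.0001
finger_force: 7.3
```

The key has bottomed at z = 36 mm with 15 N. I'll hold for 2.6 s, then check.

Request:
drive_tool --commands '[{"dx": 0,"dy": 0,"dz": 0,"spin": 0,"fingers": 1},{"dx": 0,"dy": 0,"dz": 0,"spin": 0,"fingers": 1},{"dx": 0,"dy": 0,"dz": 0,"spin": 0,"fingers": 1},{"dx": 0,"dy": 0,"dz": 0,"spin": 0,"fingers": 1},{"dx": 0,"dy": 0,"dz": 0,"spin": 0,"fingers": 1},{"dx": 0,"dy": 0,"dz": 0,"spin": 0,"fingers": 1},{"dx": 0,"dy": 0,"dz": 0,"spin": 0,"fingers": 1},{"dx": 0,"dy": 0,"dz": 0,"spin": 0,"fingers": 1},{"dx": 0,"dy": 0,"dz": 0,"spin": 0,"fingers": 1},{"dx": 0,"dy": 0,"dz": 0,"spin": 0,"fingers": 1},{"dx": 0,"dy": 0,"dz": 0,"spin": 0,"fingers": 1},{"dx": 0,"dy": 0,"dz": 0,"spin": 0,"fingers": 1},{"dx": 0,"dy": 0,"dz": 0,"spin": 0,"fingers": 1}]'

```text
clock: 11.65
position: [0.5278, -0.0325, 0.036]
ee_rot: [3.141, -0.001, -0.196]
force: [-3.8, -0.4, 14.4]
opening: -0.0002
finger_force: 7.2
```

Request:
drive_tool --commands '[{"dx": 0,"dy": 0,"dz": 0,"spin": 0,"fingers": 1},{"dx": 0,"dy": 0,"dz": 0,"spin": 0,"fingers": 1},{"dx": 0,"dy": 0,"dz": 0,"spin": 0,"fingers": 1},{"dx": 0,"dy": 0,"dz": 0,"spin": 0,"fingers": 1},{"dx": 0,"dy": 0,"dz": 0,"spin": 0,"fingers": 1},{"dx": 0,"dy": 0,"dz": 0,"spin": 0,"fingers": 1},{"dx": 0,"dy": 0,"dz": 0,"spin": 0,"fingers": 1},{"dx": 0,"dy": 0,"dz": 0,"spin": 0,"fingers": 1},{"dx": 0,"dy": 0,"dz": 0,"spin": 0,"fingers": 1},{"dx": 0,"dy": 0,"dz": 0,"spin": 0,"fingers": 1},{"dx": 0,"dy": 0,"dz": 0,"spin": 0,"fingers": 1},{"dx": 0,"dy": 0,"dz": 0,"spin": 0,"fingers": 1},{"dx": 0,"dy": 0,"dz": 0,"spin": 0,"fingers": 1}]'

```text
clock: 12.95
position: [0.5278, -0.0325, 0.036]
ee_rot: [3.141, -0.001, -0.196]
force: [-3.3, 0.8, 14.0]
opening: 0.0
finger_force: 7.2
```

Request:
drive_tool --commands '[{"dx": 0,"dy": 0,"dz": 0.5,"spin": 0,"fingers": 1},{"dx": 0,"dy": 0,"dz": 0.8,"spin": 0,"fingers": 1},{"dx": 0,"dy": 0,"dz": 1.2,"spin": 0,"fingers": 1},{"dx": 0,"dy": 0,"dz": 2,"spin": 0,"fingers": 1},{"dx": 0,"dy": 0,"dz": 2,"spin": 0,"fingers": 1},{"dx": 0,"dy": 0,"dz": 1.5,"spin": 0,"fingers": 1},{"dx": 0,"dy": 0,"dz": 0,"spin": 0,"fingers": 1},{"dx": -0.45,"dy": -2.4,"dz": 0,"spin": 0,"fingers": 1},{"dx": -0.45,"dy": -2.4,"dz": 0,"spin": 0,"fingers": 1},{"dx": -0.45,"dy": -2.4,"dz": 0,"spin": 0,"fingers": 1},{"dx": -0.45,"dy": -2.3,"dz": 0,"spin": 0,"fingers": 1},{"dx": 0,"dy": 0,"dz": 0,"spin": 0,"fingers": 1},{"dx": 0,"dy": 0,"dz": 0,"spin": 0,"fingers": 1},{"dx": 0,"dy": 0,"dz": 0,"spin": 0,"fingers": 1}]'

```text
clock: 14.35
position: [0.5094, -0.1261, 0.1139]
ee_rot: [-3.141, 0.001, -0.195]
force: [-0.3, 1.0, -0.1]
opening: 0.0001
finger_force: 0.0
```

Request:
drive_tool --commands '[{"dx": 0,"dy": 0,"dz": -1.5,"spin": 0,"fingers": 1},{"dx": 0,"dy": 0,"dz": -1.5,"spin": 0,"fingers": 1},{"dx": 0,"dy": 0,"dz": -1.4,"spin": 0,"fingers": 1},{"dx": 0,"dy": 0,"dz": 0,"spin": 0,"fingers": 1},{"dx": 0.1,"dy": 0.49,"dz": 0,"spin": 0,"fingers": 1},{"dx": 0.1,"dy": 0.49,"dz": 0,"spin": 0,"fingers": 1},{"dx": 0.1,"dy": 0.49,"dz": 0,"spin": 0,"fingers": 1},{"dx": 0.1,"dy": 0.49,"dz": 0,"spin": 0,"fingers": 1},{"dx": 0.1,"dy": 0.49,"dz": 0,"spin": 0,"fingers": 1},{"dx": 0,"dy": 0,"dz": 0,"spin": 0,"fingers": 1}]'

```text
clock: 15.35
position: [0.515, -0.1023, 0.0708]
ee_rot: [-3.142, -0.001, -0.195]
force: [-0.3, -0.1, 1.0]
opening: 0.0001
finger_force: 0.0
```

Request:
drive_tool --commands '[{"dx": 0.08,"dy": 0.39,"dz": 0,"spin": 0,"fingers": 1},{"dx": 0.08,"dy": 0.39,"dz": 0,"spin": 0,"fingers": 1},{"dx": 0.08,"dy": 0.39,"dz": 0,"spin": 0,"fingers": 1},{"dx": 0.08,"dy": 0.39,"dz": 0,"spin": 0,"fingers": 1},{"dx": 0.08,"dy": 0.39,"dz": 0,"spin": 0,"fingers": 1},{"dx": 0.08,"dy": 0.39,"dz": 0,"spin": 0,"fingers": 1},{"dx": 0.08,"dy": 0.39,"dz": 0,"spin": 0,"fingers": 1},{"dx": 0.08,"dy": 0.39,"dz": 0,"spin": 0,"fingers": 1},{"dx": 0,"dy": 0,"dz": 0,"spin": 0,"fingers": 1}]'

```text
clock: 16.25
position: [0.5209, -0.0708, 0.0704]
ee_rot: [-3.141, 0.0, -0.195]
force: [0.4, -0.6, -0.4]
opening: 0.0001
finger_force: 0.2
```

Request:
drive_tool --commands '[{"dx": 0.04,"dy": 0.2,"dz": 0,"spin": 0,"fingers": 1},{"dx": 0.04,"dy": 0.2,"dz": 0,"spin": 0,"fingers": 1},{"dx": 0.04,"dy": 0.2,"dz": 0,"spin": 0,"fingers": 1},{"dx": 0,"dy": 0,"dz": 0,"spin": 0,"fingers": 1}]'

```text
clock: 16.65
position: [0.5218, -0.0654, 0.0702]
ee_rot: [-3.141, 0.001, -0.196]
force: [0.5, -1.4, 0.9]
opening: 0.0001
finger_force: 0.5
```

Request:
drive_tool --commands '[{"dx": 0.02,"dy": 0.1,"dz": 0,"spin": 0,"fingers": 1},{"dx": 0.01,"dy": 0.05,"dz": 0,"spin": 0,"fingers": 1},{"dx": 0,"dy": 0,"dz": 0,"spin": 0,"fingers": 1}]'

```text
clock: 16.95
position: [0.522, -0.0643, 0.0702]
ee_rot: [3.141, 0.001, -0.196]
force: [-0.4, -1.4, 0.8]
opening: 0.0002
finger_force: 0.7
```

Request:
drive_tool --commands '[{"dx": 0.02,"dy": 0.1,"dz": 0,"spin": 0,"fingers": 1},{"dx": 0.01,"dy": 0.05,"dz": 0,"spin": 0,"fingers": 1},{"dx": 0,"dy": 0,"dz": 0,"spin": 0,"fingers": 1}]'

```text
clock: 17.25
position: [0.5224, -0.0627, 0.0702]
ee_rot: [3.142, 0.001, -0.196]
force: [-0.4, -1.9, 0.8]
opening: -0.0004
finger_force: 0.6
```

Request:
drive_tool --commands '[{"dx": 0.02,"dy": 0.1,"dz": 0,"spin": 0,"fingers": 1},{"dx": 0.01,"dy": 0.05,"dz": 0,"spin": 0,"fingers": 1},{"dx": 0,"dy": 0,"dz": 0,"spin": 0,"fingers": 1}]'

```text
clock: 17.55
position: [0.5228, -0.0612, 0.0703]
ee_rot: [3.142, 0.0, -0.196]
force: [0.1, -1.4, -0.1]
opening: -0.0
finger_force: 0.6
```

Request:
drive_tool --commands '[{"dx": 0.02,"dy": 0.1,"dz": 0,"spin": 0,"fingers": 1},{"dx": 0,"dy": 0,"dz": 0,"spin": 0,"fingers": 1}]'

```text
clock: 17.75
position: [0.5229, -0.0601, 0.0702]
ee_rot: [-3.142, 0.0, -0.196]
force: [-0.5, -2.3, -0.6]
opening: 0.0003
finger_force: 0.5
```

Request:
drive_tool --commands '[{"dx": 0.02,"dy": 0.1,"dz": 0,"spin": 0,"fingers": 1},{"dx": 0,"dy": 0,"dz": 0,"spin": 0,"fingers": 1}]'

```text
clock: 17.95
position: [0.523, -0.0599, 0.0703]
ee_rot: [3.141, 0.0, -0.196]
force: [-1.0, -3.2, -0.1]
opening: 0.0003
finger_force: 1.4
```

Request:
drive_tool --commands '[{"dx": 0.02,"dy": 0.1,"dz": 0,"spin": 0,"fingers": 1},{"dx": 0,"dy": 0,"dz": 0,"spin": 0,"fingers": 1}]'

```text
clock: 18.15
position: [0.5231, -0.0597, 0.0703]
ee_rot: [3.14, 0.001, -0.197]
force: [-1.8, -4.5, -0.3]
opening: 0.0
finger_force: 2.5
```

Request:
drive_tool --commands '[{"dx": 0.02,"dy": 0.1,"dz": 0,"spin": 0,"fingers": 1},{"dx": 0,"dy": 0,"dz": 0,"spin": 0,"fingers": 1},{"dx": 0,"dy": 0,"dz": 0,"spin": 0,"fingers": 1}]'

```text
clock: 18.45
position: [0.523, -0.0596, 0.0702]
ee_rot: [3.139, 0.001, -0.198]
force: [-2.9, -5.3, 0.3]
opening: -0.0001
finger_force: 3.3
```

The closed stop is reached. I'll back off, lift clear and check.

Request:
drive_tool --commands '[{"dx": -0.1,"dy": -0.5,"dz": 0,"spin": 0,"fingers": 1},{"dx": -0.2,"dy": -0.98,"dz": 0,"spin": 0,"fingers": 1},{"dx": 0,"dy": 0,"dz": 1,"spin": 0,"fingers": 1},{"dx": 0,"dy": 0,"dz": 3,"spin": 0,"fingers": 1},{"dx": 0,"dy": 0,"dz": 4,"spin": 0,"fingers": 1},{"dx": 0,"dy": 0,"dz": 4,"spin": 0,"fingers": 1},{"dx": 0,"dy": 4,"dz": 0,"spin": 0,"fingers": 1},{"dx": 0,"dy": 4,"dz": 0,"spin": 0,"fingers": 1},{"dx": 0,"dy": 4,"dz": 0,"spin": 0,"fingers": 1},{"dx": 0,"dy": 4,"dz": 0,"spin": 0,"fingers": 1},{"dx": 0,"dy": 4,"dz": 0,"spin": 0,"fingers": 1},{"dx": 0,"dy": 0,"dz": 0,"spin": 0,"fingers": 1},{"dx": 0,"dy": 0,"dz": 0,"spin": 0,"fingers": 1},{"dx": 0,"dy": 0,"dz": 0,"spin": 0,"fingers": 1}]'

```text
clock: 19.85
position: [0.521, 0.1267, 0.1906]
ee_rot: [3.141, -0.0, -0.198]
force: [-0.1, -0.7, -0.5]
opening: 0.0002
finger_force: 0.0
```

```bash
python3 - <<'E'
from h import *
save('top','t2.png',(285,105,415,245),3.6)
im=cv2.imread('pics/t2.png');cv2.imwrite('pics/t2.png',np.clip(im*1.6,0,255).astype('uint8'))
for n in('t0','t1','t2'):
    h=cv2.cvtColor(cv2.imread(f'pics/raw_{n}.png'),cv2.COLOR_BGR2HSV)
    m=cv2.inRange(h[170:215,310:365],(18,120,60),(35,255,255)); y,x=np.nonzero(m);g=cv2.inRange(h[185:215,355:385],(40,50,40),(80,255,255));gy,gx=np.nonzero(g)
    print(n,x.mean()+310,y.mean()+170,'display',gx.mean(),gy.mean(),len(gx))
E
```

```text
t0 329.42857142857144 193.35714285714286 display 13.755952380952381 15.369047619047619 168
t1 347.8666666666667 197.13333333333333 display 13.709090909090909 15.315151515151515 165
t2 329.37931034482756 193.3448275862069 display 13.709876543209877 15.277777777777779 162
```

View pics/t2.png

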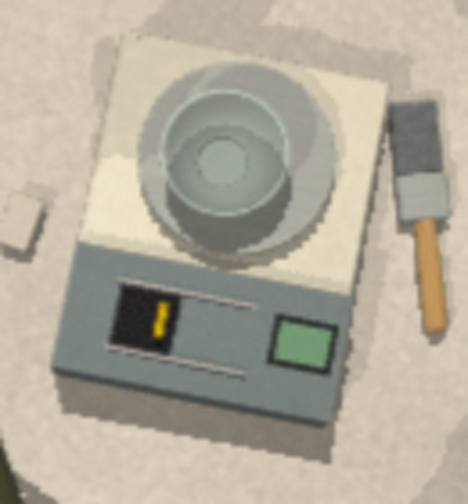

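The shutter is closed (fin at (162,320), 51.7 mm of travel measured), and the scale, bowl, eraser and brush are where they started. Handing in.

```bash
python3 -c "
from bench import finish_job
print(finish_job())"
```

```text
the job is handed in; nothing more can be done
None
```

The job is handed in, at about 20 s on the robot's clock: shutter pushed fully open, tare key held fully down for about 2.6 s and released, and shutter pushed fully closed again, with the scale, bowl, eraser and brush unmoved in the final top view.

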